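# Feel along the welded plum branch

## Robot

A 7-joint arm with a two-finger parallel gripper is mounted at the origin on the work surface. World frame = base frame: x ahead of the robot, y to its left, z up, the work surface at z = 0. Lengths are in m, angles in degrees, forces in N, time in s.
With the tool pointing down it reaches from about 0.425 to 0.875 m from the base axis. Payload 4.7 kg.
Tool frame: the origin (TCP) lies between the finger pads, 19 mm behind the fingertips; this is the grasp point; z points along the fingers, y is the line along which they close (so a half turn about z gives the same grasp; the last joint's range is limited). The gripper opens to 87 mm and grips with 3 to 60 N. Pads are 19 mm wide; open, the fingers measure 117 mm over their backs; the gripper's body (75 mm by 190 mm) begins 51 mm behind the grasp point.
Start: joints at [71.224, 18.392, -4.016, 83.108, 1.295, 78.541, -3.26], TCP at [0.218, -0.612, 0.241] pointing down, gripper open.
Joint ranges: [-163.93, 163.93], [-17.29, 119.83], [-79.2, 71.16], [3.27, 140.29], [-89.18, 269.18], [5.43, 117.66], [-154.24, 154.24]. Speed limits (degrees/s): [147.25, 147.25, 180, 180, 180, 180, 180].

## Interface

Orientations are given as [roll, pitch, yaw] about the fixed x, y, z axes, in that order (R = Rz(yaw) Ry(pitch) Rx(roll)).
In Python, from cell import env, read_camera gives the robot as it stands.
- The arm moves only by the shell command python3 -m jog 'ROWS' [FORCE]. ROWS is JSON, a list of rows, each a list of 5 numbers: the opening, from 0 (shut) to 1 (fully open), then the shift along the tool's x, y, z each as a share of 0.02 m, from -1 to 1, then the turn about the tool's z as a share of 45 degrees, from -1 to 1. In form: [[gripper, x, y, z, yaw], ...]. A call has 1 to 12 rows; each row shifts and turns the commanded pose from where the row before left it, along the tool's axes as they then stand; what a row does not reach is not made up. A row lasts 1/12 s, in which the tool goes at most 41.7 mm and 7.16 degrees, less where a joint would pass 70% of its speed; a pose out of reach is approached as far as the arm can. A call with a number of a shift or a turn outside -1 to 1 is refused whole. A call with a gripper value outside its range is refused whole. The fingers move at their own pace and stop on an object; FORCE is the grip in N (left out, the last holds). Time passes only in rows, so rows that do not move let the fingers close. It gives the time, the measured TCP pose, the force, the opening and the grip force at its end, in the units of the state.
- env.get_obs(): the state, without advancing time (a new reading comes with each control period).
- read_camera(name): name is "scene" or "top"; returns a dict with "color" (420x560x3 uint8, red, green, blue), "range_z" (420x560 float32, m along the optical axis (not along the pixel's ray), 0 where there is no reading), "mtx" (3x3 intrinsics, pixels), "world_from_camera" (4x4, takes a point from camera to world coordinates). Camera axes: x right, y down, z forward; pixel columns grow to the right and rows downward; lengths in m; the calibration is good to about 2 mm. A picture is of the moment at which its call begins.
- env.sign_off(): hands the job in; it is judged then, once.
The state is a dict: "time_s": time; "qpos": joint angles; "joint_velocities": joint speeds; "effort": joint torques, N m; "tool_pos": TCP position; "tool_rot": TCP orientation; "force": force on the tool from outside, world axes, zero at the start; "wrist_torque": the same for the moment, N m; "grip_width": finger opening in m; "grasp_force": force on a finger pad.
Only numpy, scipy, OpenCV 4.12 (cv2) and the standard library are available. Lean on these libraries where they do the work, as an engineer would, in place of code of your own. Each camera call takes 0.05 s, during which the arm holds its last target. There are 200 camera calls.

## Task

The iron plum branch on the white board has just been welded: with shut fingertips brush lightly along it from the thick root end to the thin end, following its bends, so that each of its four domed steel blossoms in turn dips a few millimetres on its springy stalk and springs back. Between blossoms keep the fingertips close over the branch (within about 2 cm of blossom height), and push no blossom all the way down. Grasp and lift nothing, do not shift the board, leave the bird and the tin standing on it undisturbed, and finish clear of everything.

Things in the scene. Friction and masses are not known exactly. Their poses are not given: they have to be found in the camera images.
- board: white wooden board, 420 x 220 x 18 mm, 2 to 3 kg with its ironwork, loose, flat on the table at any yaw. Origin: centre of its underside; z up, x along its length. On it a dark iron branch zigzags from the thick root end (-x) to the thin end (+x), straight from blossom to blossom; low side twigs with 12 mm buds stay below the branch's top and are not blossoms
- root (a point): centre of the 28 mm knob at the branch's thick root end, at x = -185, y = -45 mm on the board, 31 mm above its underside, with two root stubs. From here the bar tapers from 22 mm to 9 mm thick at the thin end (x = +180, y = +10 mm); its axis is 31 mm, its top at most 42 mm above the board's underside
- bird: loose dark iron bird figure, 65 mm long, 52 mm tall on a 26 mm foot disc, standing on the board beside the branch, about 70 mm from its line; not to be disturbed. Origin: centre of its underside, z up
- tin: loose closed bare-metal tin, 32 mm diameter, 35 mm tall, standing on the board at the other side of the branch, about 70 mm from its line; not to be disturbed. Origin: centre of its underside, z up
- blossom1_top (a point): crown of blossom 1 counted from the thick root end: a bare-steel flower with a rounded dome, 32 mm across (41 mm over its petals), 9.5 mm high, on an upright springy stalk over the branch at x = -120, y = -30 mm on the board; at rest its crown is 66 mm above the board's underside. The point moves with the blossom
- blossom1 (a joint): how far blossom 1 is dipped straight down, m: 0 at rest, 0.014 at its stop; a spring (about 0.5 N to start it, 2 N at 6 mm, 4 N at the stop) brings it back
- blossom2_top (a point): crown of blossom 2 counted from the thick root end: a bare-steel flower with a rounded dome, 32 mm across (41 mm over its petals), 9.5 mm high, on an upright springy stalk over the branch at x = -40, y = 30 mm on the board; at rest its crown is 66 mm above the board's underside. The point moves with the blossom
- blossom2 (a joint): how far blossom 2 is dipped straight down, m: 0 at rest, 0.014 at its stop; a spring (about 0.5 N to start it, 2 N at 6 mm, 4 N at the stop) brings it back
- blossom3_top (a point): crown of blossom 3 counted from the thick root end: a bare-steel flower with a rounded dome, 32 mm across (41 mm over its petals), 9.5 mm high, on an upright springy stalk over the branch at x = 40, y = -20 mm on the board; at rest its crown is 66 mm above the board's underside. The point moves with the blossom
- blossom3 (a joint): how far blossom 3 is dipped straight down, m: 0 at rest, 0.014 at its stop; a spring (about 0.5 N to start it, 2 N at 6 mm, 4 N at the stop) brings it back
- blossom4_top (a point): crown of blossom 4 counted from the thick root end: a bare-steel flower with a rounded dome, 32 mm across (41 mm over its petals), 9.5 mm high, on an upright springy stalk over the branch at x = 120, y = 30 mm on the board; at rest its crown is 66 mm above the board's underside. The point moves with the blossom
- blossom4 (a joint): how far blossom 4 is dipped straight down, m: 0 at rest, 0.014 at its stop; a spring (about 0.5 N to start it, 2 N at 6 mm, 4 N at the stop) brings it back
- mid1 (a point): point midway between blossoms 1 and 2, over the branch, at the blossoms' crown height (66 mm above the board's underside); fixed to the board
- mid2 (a point): point midway between blossoms 2 and 3, over the branch, at the blossoms' crown height (66 mm above the board's underside); fixed to the board
- mid3 (a point): point midway between blossoms 3 and 4, over the branch, at the blossoms' crown height (66 mm above the board's underside); fixed to the board

How it is judged (in metres and radians):
On the way, in this order (a step that is already met when the one before it is completed fails the run):
1. the fingertips, over blossom 1 (counted from the thick root end), dip it by at least 2 mm (value of joint blossom1 above 0.002 m and horizontal distance between the grasp point and blossom1_top below 0.022 m and contact force between the fingers and board above 0.1 N), for 0.06 s.
2. the fingertips follow the branch to the next blossom: the TCP passes within 20 mm (seen from above) of the branch's middle point 1 and less than 49 mm above blossom height (horizontal distance between the grasp point and mid1 below 0.02 m and z of the grasp point in the frame of board below 0.115 m), for 0.04 s.
3. the fingertips, over blossom 2 (counted from the thick root end), dip it by at least 2 mm (value of joint blossom2 above 0.002 m and horizontal distance between the grasp point and blossom2_top below 0.022 m and contact force between the fingers and board above 0.1 N), for 0.06 s.
4. the fingertips follow the branch to the next blossom: the TCP passes within 20 mm (seen from above) of the branch's middle point 2 and less than 49 mm above blossom height (horizontal distance between the grasp point and mid2 below 0.02 m and z of the grasp point in the frame of board below 0.115 m), for 0.04 s.
5. the fingertips, over blossom 3 (counted from the thick root end), dip it by at least 2 mm (value of joint blossom3 above 0.002 m and horizontal distance between the grasp point and blossom3_top below 0.022 m and contact force between the fingers and board above 0.1 N), for 0.06 s.
6. the fingertips follow the branch to the next blossom: the TCP passes within 20 mm (seen from above) of the branch's middle point 3 and less than 49 mm above blossom height (horizontal distance between the grasp point and mid3 below 0.02 m and z of the grasp point in the frame of board below 0.115 m), for 0.04 s.
7. the fingertips, over blossom 4 (counted from the thick root end), dip it by at least 2 mm (value of joint blossom4 above 0.002 m and horizontal distance between the grasp point and blossom4_top below 0.022 m and contact force between the fingers and board above 0.1 N), for 0.06 s.
At the end, for the whole second after the job is handed in: each blossom was dipped 2 mm or more in order from the root end; now all are back up (within 1.5 mm), the board lies at rest, flat and within 20 mm of its start, the bird and tin stand upright within 30 mm of theirs (value of joint each of blossom1, blossom2, blossom3, blossom4 below 0.0015 m and distance of board from where it was at the start of the episode below 0.02 m and angle between board's own z axis and vertical below 0.05 rad and linear speed of board below 0.01 m/s and distance of each of bird, tin from where it was at the start of the episode below 0.03 m and angle between each of bird, tin's own z axis and vertical below 0.2 rad); the robot touches nothing.
It fails at once if a blossom is pushed all the way down (over 12.5 of its 14 mm) (value of joint any of blossom1, blossom2, blossom3, blossom4 above 0.0125 m).
It fails at once if the board is shifted by over 20 mm, lifted or tipped (distance of board from where it was at the start of the episode above 0.02 m or height (world z) of board above 0.01 m or angle between board's own z axis and vertical above 0.08 rad).
It fails at once if the ironwork or board is pressed with over 20 N (contact force between the fingers and board above 20 N).
It fails at once if the bird or the tin is lifted, knocked over or moved by over 30 mm (distance of any of bird, tin from where it was at the start of the episode above 0.03 m or angle between any of bird, tin's own z axis and vertical above 0.35 rad or height (world z) of any of bird, tin above 0.035 m).
It also fails if it takes over 48 s, if anything falls off the work surface, if the arm or the gripper's body presses on something with over 40 N, if the wrist force passes 120 N, or if a joint passes its speed limit or range.

## Working session

There is one attempt and no reset: what is moved stays moved. The work goes in short steps, Python scripts to look and compute and a shell command to move; the robot and the scene stay as the last step left them, time stands still between calls to the robot, and variables do not carry over. Pictures are saved under pics/ and viewed, at most 10 in all, crops included, and the job is handed in when it is done.

```bash
mkdir -p pics; python3 - <<'E'
from cell import env, read_camera
import cv2,numpy as np
for n in("top","scene"):
    c=read_camera(n); np.savez(f"{n}.npz",**c)
    cv2.imwrite(f"pics/{n}0.png",c["color"][:,:,::-1]); print(n,c["mtx"],c["world_from_camera"])
o=env.get_obs(); print({k:o[k] for k in("time_s","tool_pos","tool_rot","force","grip_width","qpos")})
E
```

```text
top [[387.426247     0.         278.88842744]
 [  0.         387.426247   212.75864437]
 [  0.           0.           1.        ]] [[-0.01784116 -0.99296072  0.11709269  0.51088636]
 [-0.99983041  0.01825292  0.00244512  0.00551407]
 [-0.00456519 -0.1170292  -0.99311798  0.73272451]
 [ 0.          0.          0.          1.        ]]
scene [[398.40078978   0.         276.40190693]
 [  0.         398.40078978 211.65067011]
 [  0.           0.           1.        ]] [[-0.79405162  0.39409132 -0.46278943  0.89577168]
 [ 0.60756269  0.49114916 -0.62421157  0.41943892]
 [-0.01869772 -0.77682979 -0.62943297  0.47395399]
 [ 0.          0.          0.          1.        ]]
{'time_s': 0.1, 'tool_pos': array([ 0.21769366, -0.61199458,  0.24027144]), 'tool_rot': array([-1.79903308e+02,  3.23224841e-03,  1.95846664e+01]), 'force': array([0.77315605, 0.11173112, 0.07653567]), 'grip_width': 0.0872301001807217, 'qpos': array([71.22464638, 18.43641293, -4.01666572, 83.16578942,  1.29329414,
       78.53962675, -3.26097357])}
```

View pics/top0.png

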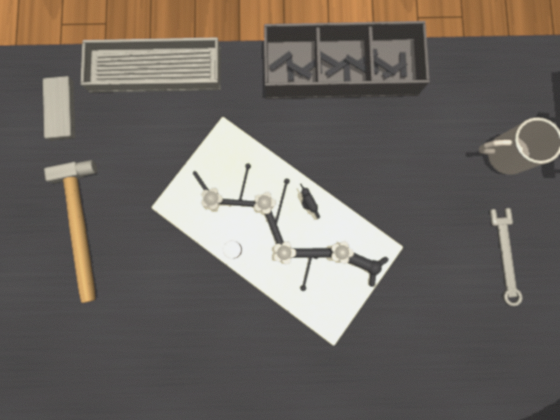

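View pics/scene0.png

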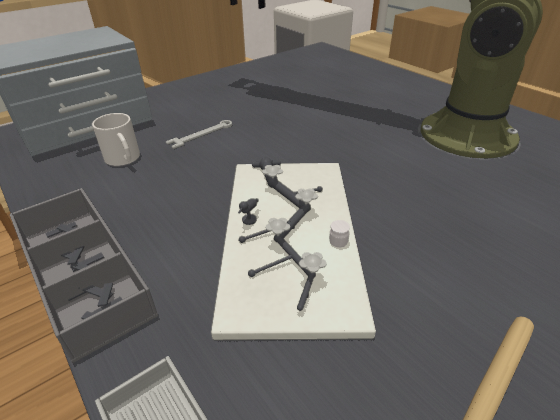

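The top view shows the root at (375,268) and blossoms 1–4 at (342,252), (284,253), (264,203) and (211,199). The bird is at (310,202) and the tin at (232,249). In the scene view the blossoms are at (271,170), (306,195), (278,227) and (312,262).

```bash
cat > m.py <<'E'
import numpy as np,cv2
from scipy.spatial.transform import Rotation as R
C={n:dict(np.load(f"{n}.npz")) for n in("top","scene")}
P={n:C[n]["mtx"]@np.linalg.inv(C[n]["world_from_camera"])[:3] for n in C}
def cloud(c):
    v,u=np.indices(c["range_z"].shape); z=c["range_z"]; m=c["mtx"]
    p=np.stack([(u-m[0,2])/m[0,0]*z,(v-m[1,2])/m[1,1]*z,z],-1)
    w=p@c["world_from_camera"][:3,:3].T+c["world_from_camera"][:3,3]; w[z==0]=np.nan; return w
W={n:cloud(C[n]) for n in C}
bl={"top":[(342,252),(284,253),(264,203),(211,199)],"scene":[(271,170),(306,195),(278,227),(312,262)]}
E
python3 - <<'E'
from m import *
t,s=(np.array(bl[n],float).T for n in("top","scene"))
X=cv2.triangulatePoints(P["top"],P["scene"],t,s); X=(X[:3]/X[3]).T; print("tri",X.round(4))
for n in bl:
    for u,v in bl[n]:
        w=W[n][v-8:v+9,u-8:u+9].reshape(-1,3); z=np.nanpercentile(w[:,2],95)
        k=w[:,2]>z-.006; print(n,u,v,"z95",z.round(4),"ctr",w[k].mean(0).round(4),k.sum())
# board from top white mask
hsv=cv2.cvtColor(C["top"]["color"],cv2.COLOR_RGB2HSV); m=((hsv[...,2]>170)&(hsv[...,1]<60)).astype(np.uint8)
m=cv2.morphologyEx(m,cv2.MORPH_CLOSE,np.ones((15,15)))
c=max(cv2.findContours(m,0,2)[0],key=cv2.contourArea); q=cv2.approxPolyDP(c,12,True)[:,0].astype(float)
# intersect corner rays with z=.018
A=C["top"]; d=(np.c_[q,np.ones(len(q))]@np.linalg.inv(A["mtx"]).T)@A["world_from_camera"][:3,:3].T; o=A["world_from_camera"][:3,3]
cor=o+d*((.018-o[2])/d[:,2])[:,None]; print("corners",q,cor.round(4), np.linalg.norm(np.diff(cor[:,:2],axis=0,append=cor[:1,:2]),axis=1)); print("ctr",cor.mean(0))
M=np.array([[-.12,-.03],[-.04,.03],[.04,-.02],[.12,.03]])
def fit(Y):
    a=M-M.mean(0); b=Y-Y.mean(0); th=np.arctan2((a[:,0]*b[:,1]-a[:,1]*b[:,0]).sum(),(a*b).sum())
    Rm=np.array([[np.cos(th),-np.sin(th)],[np.sin(th),np.cos(th)]]); tt=Y.mean(0)-Rm@M.mean(0)
    F=M@Rm.T+tt; print("yaw",np.degrees(th),"t",tt,"res",(Y-F).round(4).tolist()); return Rm,tt
Rm,tt=fit(X[:,:2])
b=W["top"]; print("board z near", [np.nanmedian(b[v-3:v+4,u-3:u+4,2]).round(4) for u,v in((200,225),(330,310),(230,140))],"table",np.nanmedian(b[330:350,150:170,2]))
K=np.r_[[[-.185,-.045]],M,(M[:-1]+M[1:])/2,[[.18,.01]]]; print((K@Rm.T+tt).round(4))
for n,u,v in(("bird",310,202),("tin",232,249)):
    w=b[v-14:v+15,u-14:u+15].reshape(-1,3);k=w[:,2]>.03; print(n,w[k].mean(0),w[k].min(0),w[k].max(0))
E
```

```text
tri [[ 5.201e-01 -1.012e-01  5.670e-02]
 [ 5.198e-01 -1.000e-04  5.560e-02]
 [ 6.083e-01  3.380e-02  5.270e-02]
 [ 6.175e-01  1.271e-01  5.440e-02]]
top 342 252 z95 0.0657 ctr [ 0.5204 -0.0989  0.0626] 185
top 284 253 z95 0.0653 ctr [5.208e-01 1.000e-04 6.220e-02] 200
top 264 203 z95 0.0655 ctr [0.6086 0.0337 0.0622] 199
top 211 199 z95 0.0657 ctr [0.6179 0.1269 0.0627] 180
scene 271 170 z95 0.0644 ctr [ 0.5226 -0.0963  0.061 ] 143
scene 306 195 z95 0.0647 ctr [0.5233 0.0044 0.0615] 161
scene 278 227 z95 0.0649 ctr [0.6112 0.0383 0.0617] 185
scene 312 262 z95 0.0651 ctr [0.6206 0.1313 0.062 ] 216
corners [[222. 117.]
 [152. 208.]
 [334. 344.]
 [402. 247.]] [[ 0.7817  0.1129  0.018 ]
 [ 0.6084  0.2435  0.018 ]
 [ 0.3575 -0.0869  0.018 ]
 [ 0.5277 -0.2176  0.018 ]] [0.2170103  0.41486973 0.21461497 0.41680442]
ctr [0.56884002 0.01297827 0.018     ]
yaw 52.877422774010924 t [0.5684251 0.0134074] res [[0.0002, -0.0008], [-0.0006, 0.0003], [-0.0002, 0.0006], [0.0006, -0.0001]]
board z near [np.float64(0.0179), np.float64(0.0176), np.float64(0.0176)] table -9.375497116947962e-05
[[ 4.927e-01 -1.613e-01]
 [ 5.199e-01 -1.004e-01]
 [ 5.204e-01 -4.000e-04]
 [ 6.085e-01  3.320e-02]
 [ 6.169e-01  1.272e-01]
 [ 5.201e-01 -5.040e-02]
 [ 5.644e-01  1.640e-02]
 [ 6.127e-01  8.020e-02]
 [ 6.691e-01  1.630e-01]]
bird [ 0.61004202 -0.04714755  0.05664327] [ 0.58496891 -0.06458487  0.04191839] [ 0.63207417 -0.03204217  0.07117211]
tin [0.52894544 0.09086049 0.05159435] [0.51478837 0.07668408 0.03012652] [0.54456584 0.10634321 0.05588962]
```

The two views agree: crowns at 0.066 m, board yaw 52.9°, and fit residuals under 1 mm. Next I shut the gripper, align the tool with the world axes and approach high.

```bash
python3 -m jog '[[0,0,0,0,0.145],[0,0,0,0,0.145],[0,0,0,0,0.145],[0,0.6,-1,0,0],[0,0.6,-1,0,0],[0,0.6,-1,0,0],[0,0.6,-1,0,0],[0,0.6,-1,0,0],[0,0.6,-1,0,0],[0,0.6,-1,0,0],[0,0.6,-1,0,0],[0,0,0,0,0]]' 20
```

```text
time_s: 1.1
tool_pos: [0.3176, -0.4476, 0.2411]
tool_rot: [-179.8, -0.1, 0.4]
force: [1.2, 1.1, 0.5]
grip_width: 0.0147
grasp_force: 0.0
```

```bash
python3 -m jog '[[0,0.6,-1,0,0],[0,0.6,-1,0,0],[0,0.6,-1,0,0],[0,0.6,-1,0,0],[0,0.6,-1,0,0],[0,0.6,-1,0,0],[0,0.6,-1,0,0],[0,0.6,-1,0,0],[0,0.6,-1,0,0],[0,0.6,-1,0.5,0],[0,0.6,-1,0.5,0],[0,0,0,0.5,0]]' &&
python3 -m jog '[[0,0.6,-1,1,0],[0,0.6,-1,1,0],[0,0.3,-0.3,1,0],[0,0,0,1,0],[0,0,0,0.5,0],[0,0,0,0,0],[0,0,0,0,0]]'
```

```text
time_s: 2.1
tool_pos: [0.4484, -0.2277, 0.211]
tool_rot: [-179.9, -0.1, 0.4]
force: [0.4, 0.2, -0.7]
grip_width: 0.0007
grasp_force: 0.0
time_s: 2.68
tool_pos: [0.4752, -0.1873, 0.1211]
tool_rot: [-180.0, 0.1, -0.1]
force: [1.0, 0.1, 0.7]
grip_width: 0.0005
grasp_force: 0.0
```

```bash
python3 -m jog '[[0,0.45,-0.65,0.5,0],[0,0.45,-0.65,0.5,0],[0,0,0,0.4,0],[0,0.25,-0.5,0,0],[0,0.25,-0.5,0,0],[0,0.25,-0.5,0,0],[0,0.25,-0.5,0,0],[0,0,0,0,0],[0,0,0,0,0],[0,0,0,0,0]]'
python3 - <<'E'
from cell import env, read_camera
import cv2,numpy as np
c=read_camera("scene"); cv2.imwrite("pics/s1.png",cv2.resize(c["color"][110:340,180:420,::-1],None,fx=2.5,fy=2.5))
E
```

```text
time_s: 3.52
tool_pos: [0.5137, -0.1208, 0.0934]
tool_rot: [180.0, 0.0, 0.0]
force: [-0.6, -0.4, 0.4]
grip_width: 0.0006
grasp_force: 0.0
```

View pics/s1.png

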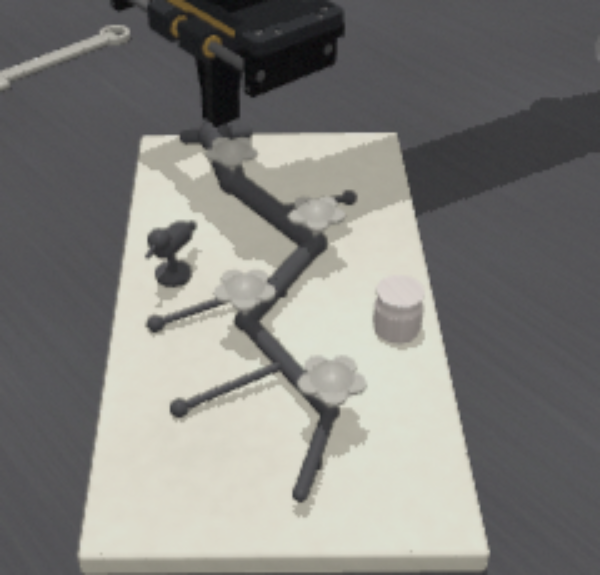

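The shut fingertips are just before blossom 1, about 8 mm above crown height. I dip it lightly, hold and check the force.

```bash
python3 -m jog '[[0,0.15,-0.5,0.2,0],[0,0.15,-0.4,0.2,0],[0,0,-0.1,0.3,0],[0,0,0,0,0],[0,0,0,0,0],[0,0,0,0,0]]'
```

```text
time_s: 4.07
tool_pos: [0.5197, -0.1, 0.0792]
tool_rot: [-180.0, 0.0, 0.0]
force: [-0.6, 1.0, 2.0]
grip_width: 0.0007
grasp_force: 0.8
```

```bash
python3 - <<'E'
from cell import env, read_camera
import numpy as np,cv2
f=[]
for i in range(6): c=read_camera("scene"); f.append(env.get_obs()["force"])
print(np.mean(f,0),np.std(f,0),env.get_obs()["tool_pos"])
cv2.imwrite("pics/s2.png",cv2.resize(c["color"][110:230,200:360,::-1],None,fx=4,fy=4))
E
```

```text
[0.06707952 1.04225808 1.5911545 ] [0.54188586 0.5024277  0.40633272] [ 0.51977154 -0.10055721  0.07937414]
```

View pics/s2.png

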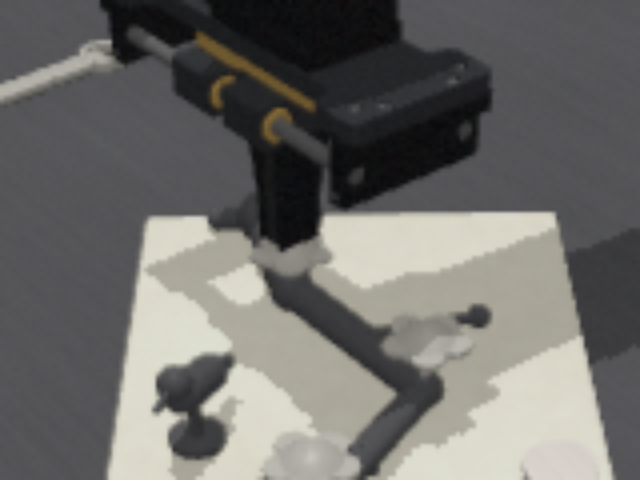

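The fingertips sit on blossom 1's crown with about 1.6 N, a dip of roughly 5 mm. Now I brush on along the branch to blossom 2.

```bash
python3 -m jog '[[0,0,-0.3,-0.3,0],[0,0,-0.5,-0.3,0],[0,0,-0.6,0,0],[0,0,-0.6,0,0],[0,0,-0.6,0,0],[0,0,-0.6,0,0],[0,0,-0.6,0,0],[0,0,-0.7,0.2,0],[0,0,-0.5,0.3,0],[0,0,0,0.1,0],[0,0,0,0,0],[0,0,0,0,0]]'
python3 - <<'E'
from cell import env, read_camera
import numpy as np
f=[]
for i in range(6): c=read_camera("scene"); f.append(env.get_obs()["force"])
print(np.mean(f,0),env.get_obs()["tool_pos"])
E
```

```text
time_s: 5.37
tool_pos: [0.5198, -0.0002, 0.0793]
tool_rot: [-180.0, 0.0, 0.0]
force: [-0.7, 1.1, 1.4]
grip_width: 0.0006
grasp_force: 0.8
[-0.04973028  1.13420761  1.50104306] [ 0.51989638 -0.00089752  0.07941756]
```

Blossom 2 gives the same force. On to blossom 3.

```bash
python3 -m jog '[[0,0.26,-0.1,-0.3,0],[0,0.44,-0.17,-0.3,0],[0,0.53,-0.2,0,0],[0,0.53,-0.2,0,0],[0,0.53,-0.2,0,0],[0,0.53,-0.2,0,0],[0,0.53,-0.21,0,0],[0,0.62,-0.24,0.2,0],[0,0.44,-0.17,0.3,0],[0,0,0,0.1,0],[0,0,0,0,0],[0,0,0,0,0]]'
python3 - <<'E'
from cell import env, read_camera
import numpy as np
f=[]
for i in range(6): c=read_camera("scene"); f.append(env.get_obs()["force"])
print(np.mean(f,0),env.get_obs()["tool_pos"])
E
```

```text
time_s: 6.67
tool_pos: [0.6079, 0.0334, 0.0793]
tool_rot: [-180.0, -0.0, 0.0]
force: [0.7, 0.8, 2.5]
grip_width: 0.0003
grasp_force: 0.9
[0.73257273 1.21447267 1.98720266] [0.60785172 0.03337828 0.0796015 ]
```

```bash
python3 -m jog '[[0,0.03,-0.28,-0.3,0],[0,0.05,-0.47,-0.3,0],[0,0.06,-0.57,0,0],[0,0.06,-0.57,0,0],[0,0.06,-0.57,0,0],[0,0.06,-0.57,0,0],[0,0.06,-0.57,0,0],[0,0.07,-0.66,0.2,0],[0,0.05,-0.47,0.3,0],[0,0,0,0.1,0],[0,0,0,0,0],[0,0,0,0,0]]'
python3 - <<'E'
from cell import env, read_camera
import numpy as np,cv2
f=[]
for i in range(6): c=read_camera("scene"); f.append(env.get_obs()["force"])
print(np.mean(f,0),env.get_obs()["tool_pos"])
cv2.imwrite("pics/s3.png",cv2.resize(c["color"][110:340,180:420,::-1],None,fx=2.5,fy=2.5))
E
```

```text
time_s: 7.97
tool_pos: [0.6178, 0.1281, 0.079]
tool_rot: [-180.0, 0.0, 0.0]
force: [-0.9, 1.2, 2.6]
grip_width: 0.0005
grasp_force: 0.9
[-0.77074009  0.68209922  1.76124202] [0.61802634 0.12737077 0.07938373]
```

View pics/s3.png

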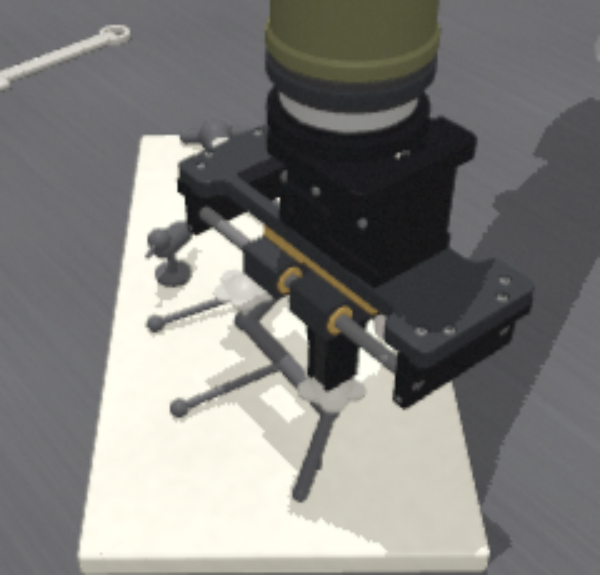

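The fingertips press blossom 4, at about (330,395) in the crop, and the bird and board edges haven't moved. I brush off along the thin end (+0.052, +0.035), then rise well clear.

```bash
python3 -m jog '[[0,0.25,-0.2,-0.3,0],[0,0.4,-0.25,-0.3,0],[0,0.5,-0.35,0,0],[0,0.5,-0.35,0,0],[0,0.5,-0.35,0,0],[0,0.4,-0.25,0,0],[0,0,0,-0.5,0],[0,0,0,-1,0],[0,0,0,-1,0],[0,0,0,-1,0],[0,0,0,-1,0],[0,0,0,-1,0]]' && python3 -m jog '[[0,0,-1,-1,0],[0,0,-1,-0.5,0],[0,0,-1,0,0],[0,0,-1,0,0],[0,0,-1,0,0],[0,0,-1,0,0],[0,0,-1,0,0],[0,0,-0.5,0,0],[0,0,0,0,0],[0,0,0,0,0]]'
python3 - <<'E'
from cell import env, read_camera
import numpy as np,cv2
from m import *
c=read_camera("top"); w=cloud(c)
for u,v in bl["top"]:
    p=w[v-8:v+9,u-8:u+9].reshape(-1,3); z=np.nanpercentile(p[:,2],95); print(z.round(4),p[p[:,2]>z-.006].mean(0).round(4))
cv2.imwrite("pics/t4.png",c["color"][:,:,::-1])
E
```

```text
time_s: 9.27
tool_pos: [0.6688, 0.1623, 0.2031]
tool_rot: [180.0, -0.0, -0.0]
force: [0.8, -0.8, -0.1]
grip_width: 0.0005
grasp_force: 0.0
time_s: 10.1
tool_pos: [0.6689, 0.3126, 0.2315]
tool_rot: [179.9, -0.0, 0.0]
force: [-0.3, -0.7, 0.1]
grip_width: 0.0003
grasp_force: 0.0
0.0657 [ 0.5204 -0.0987  0.0626]
0.0654 [0.521  0.0008 0.0622]
0.066 [0.6087 0.0338 0.0627]
0.0655 [0.6177 0.1267 0.0625]
```

View pics/t4.png

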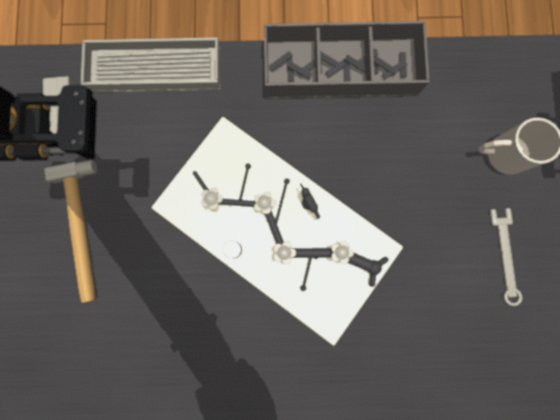

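The board, bird (310,202), tin (232,249) and all four blossoms are where they started, with the crowns back at 66 mm. The gripper is clear, so I hand in.

```bash
python3 -c "
from cell import env; print(env.sign_off())"
```

```text
the job is handed in; nothing more can be done
None
```

I brushed all four blossoms in order from the root end, each dipping about 5–6 mm and springing back; the board, bird and tin did not move, the arm finished clear, and I handed the job in at about 10 s (no verdict was returned).

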